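Calibrate the bench scale with its test weight

TASK

Calibrate the bench scale: take the carton off the pan and stand it on the bench, then press the round zero key just until it clicks and let it come back up. Stand the large brass weight gently inside the ring on the pan, let go of it, and press the wide span key in the same way, just to its click, before putting the weight back upright in its own well in the wooden block. Never push a key on past its click towards its stop, do not press the square key, and leave the small weight and the other things on the bench where they are.

Things in the scene. Friction and masses are not known exactly. Their poses are not given: they have to be found in the camera images.
- scale: Bench scale, grey, 270 mm (its x) by 220 mm (y), fixed. Origin: centre of its underside, on the bench; x points from the key console (front, nearest the robot) to the pan, y left, z up. Pan: steel plate 156 x 186 mm centred at x = +47 mm, top 66 mm high. Three black keys in a row at x = -92 mm, tops 54.5 mm high, 14 mm above the deck: round (y = +68 mm), square (+12 mm), wide (-56 mm).
- pan_center (a point): Centre of the pan's top face (66 mm above the bench when unloaded), at the middle of an engraved ring of 100 mm diameter. Axes as the scale's. The whole foot of the weight has to stand inside the ring.
- pan (a joint): Downward travel of the cushioned pan, m: 0 unloaded, stop at 0.008. It yields about 1 mm per 3 N (the 0.5 kg weight sinks it 1.6 mm); more than 0.006 is an overload (a blow or heavy push).
- zero_key_top (a point): Centre of the top face of the round zero key, 32 mm diameter, at the left end of the row as seen from the robot. Pressed straight down.
- zero_key (a joint): Downward travel of the round key, m: 0 up, hard stop 0.0075. Snap dome: force climbs to a peak of about 6 N at 2 mm, drops (the click) to about 3 N at 5.3 mm, climbs again to the peak's value at 6.7 mm, so pressing to a force above the peak runs to the stop. Click made by 2.8 mm; beyond 6.5 mm is too far. Springs back.
- span_key_top (a point): Centre of the top face of the wide span key, 30 mm (scale's x) by 56 mm (scale's y), at the right end of the row. Pressed straight down.
- span_key (a joint): Downward travel of the wide key, m; same snap dome as the zero key: peak about 6 N at 2 mm, click made by 2.8 mm, valley of about 3 N at 5.3 mm, too far beyond 6.5 mm, hard stop 7.5 mm. Springs back.
- power_key_top (a point): Centre of the top face of the square 28 mm power key between the other two, not to be pressed.
- power_key (a joint): Downward travel of the square power key, m (same snap-dome).
- weight_block: Wooden block for the weights, 170 mm (its x) by 84 mm (y) by 24 mm high, fixed to the bench, on the left or the right of the scale. Origin at the centre of its underside. Two round wells 10 mm deep in its top: 50 mm diameter at x = -40 mm for the large weight, 38 mm diameter at x = +45 mm for the small one.
- large_well (a point): Centre of the floor of the large well (50 mm diameter, 10 mm deep, floor 14 mm above the bench). Axes as the block's.
- large_weight: Large brass test weight, 0.5 kg, 68 mm tall: cylinder 42 mm diameter and 42 mm high, narrow neck above, knob 28 mm diameter at the top. Origin at the centre of its underside, z up along its axis. Stands in the large well at the start.
- small_weight: Small brass weight, 0.2 kg, 52 mm tall, cylinder 29 mm diameter and 32 mm high with a knob, standing in the small well; not used. Origin at the centre of its underside.
- carton: White carton with a dark band, 45 mm (its x) by 60 mm (y) by 60 mm high, 0.12 kg, standing on the pan at the start. Origin at the centre of its underside, z up. Bench kept free for it: beside the scale on the sanding block's side, around 590 mm ahead of the robot's axis and 270 mm to the side (a fixed toggle clamp stands beyond, 640 mm ahead and 380 mm to the left).
- sanding_block: Brown sanding block, 112 mm by 64 mm by 32 mm high, lying on the other side of the scale from the weight block. Bystander. Origin at the centre of its underside.
- glue_bottle: White glue bottle with a pointed cap, 43 mm diameter, 120 mm tall, standing to the right behind the scale. Bystander. Origin at the centre of its underside.
- wood_offcut: Dark wood offcut, 85 mm by 60 mm by 48 mm high, to the left behind the scale. Bystander. Origin at the centre of its underside.
Not all that is in view belongs to the job. What is shaped like the large_weight but green or purple is not meant.

How it is judged (in metres and radians):
On the way, in this order (a step that is already met when the one before it is completed fails the run):
1. the carton stands upright on the bench, off the scale, let go and still (height (world z) of carton below 0.006 m and angle between carton's own z axis and vertical below 0.1 rad and linear speed of carton below 0.03 m/s and contact force between the fingers and carton below 0.1 N), for 0.2 s.
2. the round zero key is pressed to its click (more than 2.8 mm down) (value of joint zero_key above 0.0028 m), for 0.04 s.
3. the zero key is up again and the large weight stands upright inside the pan's ring, let go and still (value of joint zero_key below 0.001 m and horizontal distance between large_weight and pan_center below 0.03 m and z of large_weight in the frame of pan_center between -0.003 and 0.003 m and angle between large_weight's own z axis and vertical below 0.06 rad and linear speed of large_weight below 0.02 m/s and contact force between the fingers and large_weight below 0.1 N), for 0.3 s.
4. with the weight standing there, the wide span key is pressed to its click (more than 2.8 mm down) (value of joint span_key above 0.0028 m and horizontal distance between large_weight and pan_center below 0.03 m and z of large_weight in the frame of pan_center below 0.003 m and contact force between the fingers and large_weight below 0.1 N), for 0.04 s.
At the end, for the whole second after the job is handed in: The large weight stands upright and still on the floor of its own well (within 6 mm of the well's centre, within 3 mm of its floor), all three keys are up, and the carton stands upright and still on the bench (horizontal distance between large_weight and large_well below 0.006 m and z of large_weight in the frame of large_well below 0.003 m and angle between large_weight's own z axis and vertical below 0.06 rad and linear speed of each of large_weight, carton below 0.02 m/s and value of joint each of zero_key, span_key, power_key below 0.001 m and height (world z) of carton below 0.006 m and angle between carton's own z axis and vertical below 0.1 rad); the robot touches nothing.
It fails at once if the zero or span key is pushed past its click towards its stop (more than 6.5 mm down), or the square key is pressed (more than 2.5 mm) (value of joint any of zero_key, span_key above 0.0065 m or value of joint power_key above 0.0025 m).
It fails at once if the zero key is clicked while the carton or the large weight is on the pan, or the span key while the large weight is not standing inside the ring ((value of joint zero_key above 0.0028 m and (height (world z) of carton above 0.03 m or (horizontal distance between large_weight and pan_center below 0.1 m and height (world z) of large_weight below 0.08 m))) or (value of joint span_key above 0.0028 m and (horizontal distance between large_weight and pan_center above 0.032 m or z of large_weight in the frame of pan_center above 0.006 m))).
It fails at once if the pan is overloaded by a blow or a heavy push (more than 6 mm down) (value of joint pan above 0.006 m).
It fails at once if the carton or the large weight is tipped over (angle between any of carton, large_weight's own z axis and vertical above 0.6 rad).
It fails at once if a bystander or the small weight is displaced by more than 20 mm (distance of any of sanding_block, glue_bottle, wood_offcut, small_weight from where it was at the start of the episode above 0.02 m).
It also fails if it takes over 72 s, if anything falls off the work surface, if the arm or the gripper's body presses on something with over 40 N, if the wrist force passes 120 N, or if a joint passes its speed limit or range.

ROBOT

A 6-joint arm with a two-finger parallel gripper is mounted at the origin on the work surface; the furniture and walls round the work are solid. World frame = base frame: x ahead of the robot, y to its left, z up, the work surface at z = 0. Lengths are in mm, angles in rad, forces in N, time in s.
With the tool pointing down it reaches from about 350 to 875 mm from the base axis. Payload 4.2 kg.
Tool frame: the origin (TCP) lies midway between the tips of the shut fingers; the grasp point (between the pads) lies 19 mm behind it (arm.tcp_to_grasp is the distance from the TCP to the grasp point, in mm); z points along the fingers, y is the line along which they close (so a half turn about z gives the same grasp; the last joint's range is limited). The gripper opens to 85 mm and grips with 20 to 120 N. Pads are 22 mm wide; open, the fingers measure 114 mm over their backs; the gripper's body (76 mm by 85 mm) begins 54 mm behind the grasp point. The pads swing forward as they close: fully open they stand 13 mm farther back than shut.
Start: joints at [1.487, 0.385, 0.008, 0, -1.194, -0.259], TCP at [210.046, 588.626, 231.312] pointing down, gripper open.
Joint ranges: [-3.14, 3.14], [-1.21, 2.06], [-1.07, 1.41], [-3.16, 2.05], [-2.99, -0.16], [-3.1, 3.1]. Speed limits (rad/s): [2.79, 2.79, 3.14, 3.14, 3.14, 3.14].

INTERFACE

Orientations are given as a unit quaternion [x, y, z, w].
In Python, from bench import arm, imaging, job, models gives the robot as it stands.
- The arm moves only by the tool arm_command, never from a script. Its argument "rows" is a list of rows, each an object with "grip": the opening, from 0 (shut) to 1 (fully open); "linear": the shift along the tool's x, y, z in mm, a list of three; "rot": the turn, a rotation vector about the tool's x, y, z in rad, a list of three. In form: [{"grip": grip, "linear": [tx, ty, tz], "rot": [rx, ry, rz]}, ...]. A call has 1 to 10 rows; each row is the pose to reach, as a shift and turn from the pose commanded when the call began, along the tool's axes at that moment; what a row does not reach only later rows make up. A row lasts 1/8 s, in which the tool goes at most 62.5 mm and 10.7 degrees, less where a joint would pass 70% of its speed; a pose out of reach is approached as far as the arm can. A call with a gripper value outside its range is refused whole. The fingers move at their own pace and stop on an object; the grip force is fixed at half the most. Time passes only in rows, so rows that repeat a pose let the fingers close. It gives the time, the measured TCP pose, the force, the opening and the grip force at its end, in the units of the state.
- arm.read_state(): the state, without advancing time (a new reading comes with each control period).
- imaging.get_image(name): name is "scene" or "top" or "wrist"; returns a dict with "frame" (480x640x3 uint8, red, green, blue), "fx", "fy", "cx", "cy" (pixels), "extrinsics" (4x4, takes a point from world to camera coordinates); the wrist camera has in their place "T_tool_cam" (4x4, takes a point from camera to tool coordinates, whose origin is the TCP and whose axes are the flange's). Camera axes: x right, y down, z forward; pixel columns grow to the right and rows downward; lengths in mm; the calibration is good to about 2 mm. A picture is of the moment at which its call begins: read the wrist's pose just before it. There is no depth.
- job.job_done(): hands the job in; it is judged then, once.
Trained networks look in a picture, given as the dict that the camera call returned (one of the last four; its "shot" number tells which), for a name from the list of things; names that differ only in an ending like _2 or _b are one class to them, and where a whole thing is asked for, a point or a joint stands for the part that bears it (a point fixed in the world has none). Each returns a list of dicts, best first, with "score" (0 to 1); they miss things now and then, are a little off and sometimes report something else, mostly with a low value. They report only what shows in the picture. A call takes as long as a camera call. They do not tell look-alikes from the thing itself.
- models.spot_in(picture, query): "rect" ([left, top, right, bottom] in pixels, round what is visible of it).
- models.tip_of(picture, query): "pixel" ([column, row] in pixels: a listed point, or the origin of a listed thing).
The state is a dict: "clock": time; "joints": joint angles; "joint_vel": joint speeds; "joint_efforts": joint torques, N m; "position": TCP position; "ee_rot": TCP orientation; "contact_force": force on the tool from outside, world axes, zero at the start; "wrist_torque": the same for the moment, N m; "gripper_width": finger opening in mm; "grasp_force": force on a finger pad.
Only numpy, scipy, OpenCV 4.12 (cv2) and the standard library are available. Lean on these libraries where they do the work, as an engineer would, in place of code of your own. Each camera call takes 0.05 s, during which the arm holds its last target. There are 200 camera calls.

## Working session

There is one attempt and no reset: what is moved stays moved. The work goes in short steps, Python scripts to look and compute and a tool call to move; the robot and the scene stay as the last step left them, time stands still between calls to the robot, and variables do not carry over. Pictures are saved under pics/ and viewed, at most 14 in all, crops included, and the job is handed in when it is done.

Besides the shell and the picture viewer there is one more tool, called after "Request:" in YAML: its name, and indented under it one key for each argument. arm_command: Moves the arm, as the interface text tells. Its arguments: {"type":"object","properties":{"rows":{"type":"array"}},"required":["rows"]}

```bash
mkdir -p pics
cat > h.py <<'E'
import numpy as np, cv2
from scipy.spatial.transform import Rotation as R
from bench import arm, imaging, job, models
def ray(p,px,st=None):
    d=np.array([(px[0]-p['cx'])/p['fx'],(px[1]-p['cy'])/p['fy'],1.])
    if 'extrinsics' in p: T=np.linalg.inv(np.array(p['extrinsics']))
    else:
        W=np.eye(4);W[:3,:3]=R.from_quat(st['ee_rot']).as_matrix();W[:3,3]=st['position'];T=W@np.array(p['T_tool_cam'])
    return T[:3,3],T[:3,:3]@d
def at(p,px,z,st=None):
    o,d=ray(p,px,st); return o+d*(z-o[2])/d[2]
def tri(rays):
    A=np.zeros((3,3));b=np.zeros(3)
    for o,d in rays:
        d=d/np.linalg.norm(d);M=np.eye(3)-np.outer(d,d);A+=M;b+=M@o
    return np.linalg.solve(A,b)
def shot(n):
    st=arm.read_state();return imaging.get_image(n),st
def save(p,f): cv2.imwrite(f,p['frame'][:,:,::-1])
Z=dict(pan_center=66,zero_key_top=54.5,span_key_top=54.5,power_key_top=54.5,large_well=14,large_weight=14,small_weight=14,carton=66,sanding_block=0,glue_bottle=0,wood_offcut=0,scale=0,weight_block=0)
E
python3 - <<'E'
from h import *
st=arm.read_state();print({k:np.round(v,3) for k,v in st.items()})
for n in ['top','scene']:
    p,s=shot(n);save(p,f'pics/{n}0.png')
    for k,z in Z.items():
        r=models.tip_of(p,k)
        print(n,k,[(round(q['score'],2),np.round(q['pixel']).astype(int).tolist(),np.round(at(p,q['pixel'],z)[:2],1).tolist()) for q in r[:3]])
E
```

```text
{'clock': np.float64(0.0), 'joints': array([ 1.487e+00,  3.860e-01,  7.000e-03, -1.000e-03, -1.194e+00,
       -2.590e-01]), 'joint_vel': array([ 0.001,  0.   ,  0.002,  0.001, -0.001,  0.   ]), 'joint_efforts': array([ 0.0000e+00, -3.9229e+01,  1.8840e+01,  4.1860e+00, -5.0000e-03,
       -0.0000e+00]), 'position': array([209.849, 588.079, 230.201]), 'ee_rot': array([ 0.985, -0.171, -0.   ,  0.001]), 'contact_force': array([-0.497, -0.259,  0.512]), 'wrist_torque': array([-0.022, -0.014, -0.017]), 'grasp_force': np.float64(0.0), 'gripper_width': np.float64(84.708)}
top pan_center [(0.68, [324, 178], [642.9, -35.0]), (0.61, [434, 271], [431.8, -283.0])]
top zero_key_top [(0.65, [283, 230], [523.5, 55.8])]
top span_key_top [(0.81, [336, 241], [499.2, -64.3])]
top power_key_top [(0.74, [305, 234], [515.0, 6.7]), (0.5, [318, 187], [625.8, -21.2]), (0.29, [323, 180], [642.3, -33.0])]
top large_well [(0.73, [433, 288], [398.6, -290.6])]
top large_weight [(0.74, [485, 294], [385.4, -409.0]), (0.66, [387, 292], [387.9, -184.0]), (0.54, [432, 286], [402.5, -288.4])]
top small_weight [(0.69, 
[... 676 characters left out ...]
 [366, 215], [642.2, -11.5]), (0.4, [325, 226], [516.8, 9.1])]
scene large_well [(0.58, [352, 333], [393.2, -286.9]), (0.22, [353, 329], [401.8, -279.3])]
scene large_weight [(0.92, [352, 334], [393.4, -289.9]), (0.9, [385, 381], [380.5, -418.6]), (0.67, [322, 308], [377.8, -192.3])]
scene small_weight [(0.66, [387, 321], [480.2, -303.7])]
scene carton [(0.94, [367, 214], [635.4, -19.3])]
scene sanding_block [(0.91, [255, 198], [443.6, 285.6])]
scene glue_bottle [(0.73, [444, 281], [691.5, -277.8])]
scene wood_offcut [(0.76, [333, 172], [731.2, 279.1])]
scene scale [(0.67, [352, 236], [593.3, -14.5]), (0.29, [331, 246], [521.2, -15.9])]
scene weight_block [(0.8, [367, 330], [434.1, -290.1])]
```

View pics/top0.png

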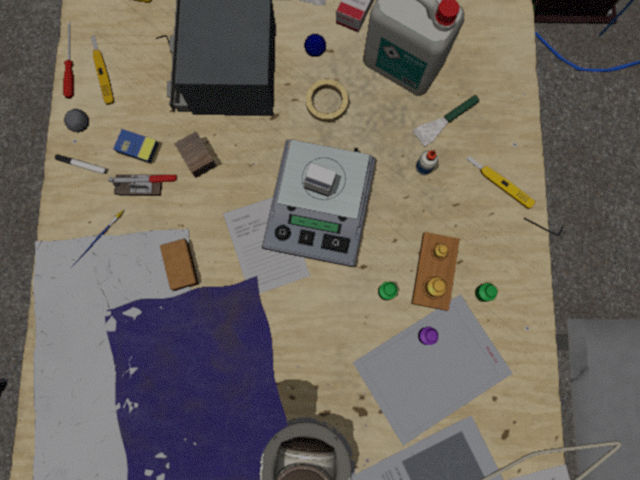

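View pics/scene0.png

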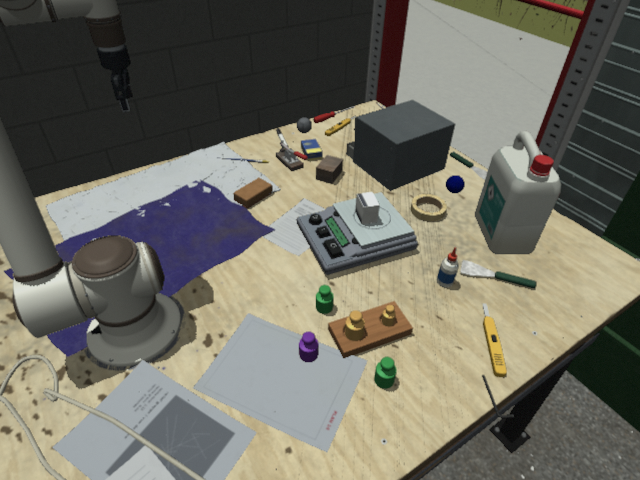

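The pictures show the scale at about (320,205) in the top view with the carton on its pan (320,180). The brass large weight is at (435,287), with green and purple decoys around it. I'll go over the pan.

```bash
cat >> h.py <<'E'
def go(pos,head=None,st=None):
    """delta in tool axes to world pos, tool pointing down with tool-x heading head"""
    st=st or arm.read_state();M=R.from_quat(st['ee_rot'])
    x=M.apply([1,0,0]);h=np.arctan2(x[1],x[0])
    head=h if head is None else head
    T=R.from_matrix(np.array([[np.cos(head),np.sin(head),0],[np.sin(head),-np.cos(head),0],[0,0,-1]]).T)
    print('pos',np.round(st['position'],1),'h',round(h,3),'lin',np.round(M.inv().apply(np.array(pos)-st['position']),1),'rot',np.round((M.inv()*T).as_rotvec(),3))
E
python3 - <<'E'
from h import *
go([590,-20,290],-0.19)
p,s=shot('wrist');print(np.round(p['T_tool_cam'],2),p['fx'])
E
```

```text
pos [210.  588.6 231.3] h -0.343 lin [562.4 445.5 -58.7] rot [ 0.     0.    -0.153]
[[   0.     -0.96   -0.26   67.14]
 [   1.      0.     -0.     -0.71]
 [   0.     -0.26    0.96 -142.11]
 [   0.      0.      0.      1.  ]] 426.8084884721224
```

Request:
arm_command:
  rows:
    - {"grip": 1, "linear": [562, 445, -59], "rot": [0, 0, -0.153]}
    - {"grip": 1, "linear": [562, 445, -59], "rot": [0, 0, -0.153]}
    - {"grip": 1, "linear": [562, 445, -59], "rot": [0, 0, -0.153]}
    - {"grip": 1, "linear": [562, 445, -59], "rot": [0, 0, -0.153]}
    - {"grip": 1, "linear": [562, 445, -59], "rot": [0, 0, -0.153]}
    - {"grip": 1, "linear": [562, 445, -59], "rot": [0, 0, -0.153]}
    - {"grip": 1, "linear": [562, 445, -59], "rot": [0, 0, -0.153]}
    - {"grip": 1, "linear": [562, 445, -59], "rot": [0, 0, -0.153]}
    - {"grip": 1, "linear": [562, 445, -59], "rot": [0, 0, -0.153]}
    - {"grip": 1, "linear": [562, 445, -59], "rot": [0, 0, -0.153]}

```text
clock: 2.7
position: [540.9, 58.5, 283.1]
ee_rot: [0.996, -0.095, 0.0, -0.0]
contact_force: [0.7, 1.1, 0.1]
gripper_width: 85.3
grasp_force: 0.0
```

Request:
arm_command:
  rows:
    - {"grip": 1, "linear": [0, 0, 0], "rot": [0, 0, 0]}

```text
clock: 2.82
position: [541.6, 56.9, 282.5]
ee_rot: [0.995, -0.098, 0.0, 0.0]
contact_force: [-0.7, 0.6, -0.5]
gripper_width: 85.2
grasp_force: 0.0
```

Run:
```python
from h import *
go([590,-20,290],-0.19)
```

```text
pos [541.6  56.9 282.5] h -0.196 lin [62.5 66.  -7.4] rot [ 0.    -0.    -0.006]
```

Request:
arm_command:
  rows:
    - {"grip": 1, "linear": [62, 66, -7], "rot": [0, 0, 0]}
    - {"grip": 1, "linear": [62, 66, -7], "rot": [0, 0, 0]}
    - {"grip": 1, "linear": [62, 66, -7], "rot": [0, 0, 0]}
    - {"grip": 1, "linear": [62, 66, -7], "rot": [0, 0, 0]}

```text
clock: 3.32
position: [587.9, -15.2, 289.4]
ee_rot: [0.996, -0.094, -0.0, -0.0]
contact_force: [0.3, 0.6, -0.1]
gripper_width: 85.5
grasp_force: 0.0
```

Run:
```python
from h import *
p,s=shot('wrist');save(p,'pics/w1.png');go([590,-20,290],-0.19,s)
for k in ['pan_center','zero_key_top','span_key_top','power_key_top','carton','scale']:
    print(k,[(round(q['score'],2),np.round(q['pixel']).astype(int).tolist(),np.round(at(p,q['pixel'],Z[k],s)[:2],1).tolist()) for q in models.tip_of(p,k)[:3]])
```

```text
pos [587.9 -15.2 289.4] h -0.189 lin [ 3.   4.3 -0.6] rot [-0.     0.001  0.001]
pan_center [(0.59, [327, 139], [646.9, -34.5])]
zero_key_top [(0.73, [254, 294], [520.1, 59.5])]
span_key_top [(0.81, [384, 291], [500.5, -61.7])]
power_key_top [(0.86, [311, 295], [509.2, 6.6])]
carton [(0.73, [317, 161], [630.8, -22.9])]
scale [(0.54, [602, 326], [392.5, -296.9])]
```

View pics/w1.png

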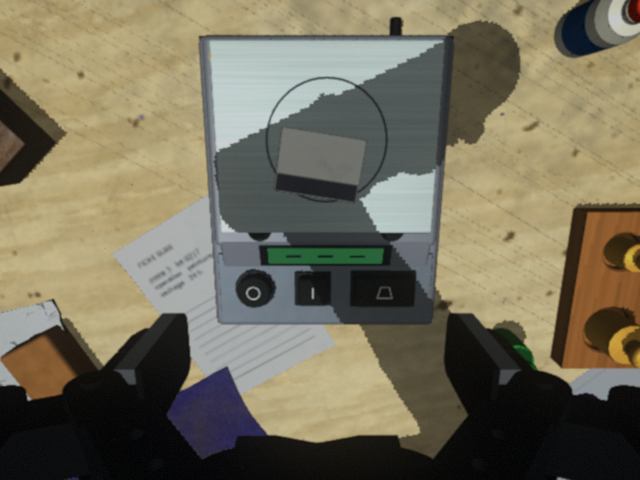

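The wrist view shows the carton's top face, roughly (284,126), (366,140), (357,188), (277,175). The round, square and wide keys are at (254,292), (312,290) and (384,290).

Run:
```python
from h import *
p,s=shot('wrist')
c=np.array([at(p,q,126,s)[:2] for q in [(284,126),(366,140),(357,188),(277,175)]])
print(np.round(c,1),c.mean(0))
for i in range(4):
    d=c[(i+1)%4]-c[i];print(np.linalg.norm(d),np.arctan2(d[1],d[0]))
# scale fit
L=np.array([[47,0],[-92,68],[-92,-56],[-92,12]]);W=np.array([[646,-34.6],[521,59],[500.3,-62.5],[511,6.5]])
a=L-L.mean(0);b=W-W.mean(0);th=np.arctan2((a[:,0]*b[:,1]-a[:,1]*b[:,0]).sum(),(a*b).sum())
Rm=np.array([[np.cos(th),-np.sin(th)],[np.sin(th),np.cos(th)]]);o=W.mean(0)-Rm@L.mean(0)
print('scale',th,o,(L@Rm.T+o).round(1))
g=save(dict(frame=cv2.resize(p['frame'][100:220,240:400],None,fx=4,fy=4)),'pics/c1.png')
```

```text
[[662.6  -5.9]
 [642.7 -60. ]
 [611.  -48.4]
 [630.8   5.9]] [636.772617   -27.08945705]
57.55547036652882 -1.9227935648093157
33.72929555486864 2.791059302739324
57.74287925008281 1.221948876146277
33.911416666523024 -0.3560592021776179
scale -0.18899433842331154 [599.67836    -24.54879024] [[645.8 -33.4]
 [522.1  59.5]
 [498.8 -62.3]
 [511.6   4.5]]
```

View pics/c1.png

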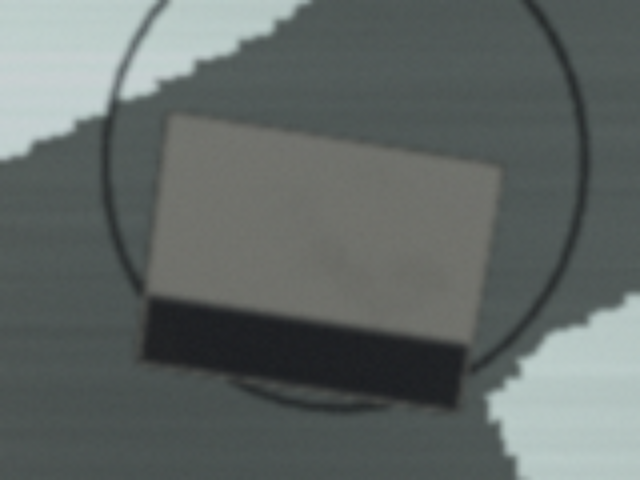

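Run:
```python
from h import *
p,s=shot('wrist')
c=np.array([at(p,q,126,s)[:2] for q in [(282,128),(365,142),(354.5,202),(275.5,189.5)]])
print(np.round(c,1),c.mean(0))
for i in range(4):
    d=c[(i+1)%4]-c[i];print(np.linalg.norm(d),np.arctan2(d[1],d[0]))
m=c.mean(0)
go([m[0],m[1],150],-0.36,s);go([m[0],m[1],85],-0.36,s)
```

```text
[[661.6  -4.4]
 [641.5 -59.2]
 [601.5 -45.1]
 [621.    9. ]] [631.38357245 -24.93627212]
58.28915707787424 -1.921254651641974
42.488752653592016 2.8030756489104593
57.474778388185264 1.2245435968193625
42.747892545848764 -0.31952211810573733
pos [588.3 -15.7 289.7] h -0.189 lin [ 44.    1.  139.7] rot [-0.    -0.     0.171]
pos [588.3 -15.7 289.7] h -0.189 lin [ 44.    1.  204.7] rot [-0.    -0.     0.171]
```

Request:
arm_command:
  rows:
    - {"grip": 1, "linear": [44, 1, 60], "rot": [0, 0, 0.155]}
    - {"grip": 1, "linear": [44, 1, 120], "rot": [0, 0, 0.155]}
    - {"grip": 1, "linear": [44, 1, 135], "rot": [0, 0, 0.155]}
    - {"grip": 1, "linear": [44, 1, 135], "rot": [0, 0, 0.155]}

```text
clock: 4.28
position: [630.3, -25.8, 152.2]
ee_rot: [0.985, -0.172, -0.002, 0.001]
contact_force: [0.2, -0.4, 0.6]
gripper_width: 85.5
grasp_force: 0.0
```

Run:
```python
from h import *
go([631.3,-25,85],-0.345)
```

```text
pos [630.3 -25.8 152.2] h -0.345 lin [ 1.  -1.2 67.1] rot [0.003 0.004 0.   ]
```

Request:
arm_command:
  rows:
    - {"grip": 1, "linear": [1, -1, 40], "rot": [0, 0, 0]}
    - {"grip": 1, "linear": [1, -1, 64], "rot": [0, 0, 0]}
    - {"grip": 1, "linear": [1, -1, 64], "rot": [0, 0, 0]}
    - {"grip": 0.5, "linear": [1, -1, 64], "rot": [0, 0, 0]}
    - {"grip": 0.5, "linear": [1, -1, 64], "rot": [0, 0, 0]}
    - {"grip": 0.5, "linear": [1, -1, 64], "rot": [0, 0, 0]}
    - {"grip": 0.5, "linear": [1, -1, 64], "rot": [0, 0, 0]}

```text
clock: 5.15
position: [634.2, -24.7, 92.2]
ee_rot: [0.985, -0.171, 0.002, -0.0]
contact_force: [2.3, 0.2, 4.1]
gripper_width: 58.9
grasp_force: 69.5
```

Request:
arm_command:
  rows:
    - {"grip": 0.5, "linear": [0, 0, -30], "rot": [0, 0, 0]}
    - {"grip": 0.5, "linear": [0, 0, -65], "rot": [0, 0, 0]}
    - {"grip": 0.5, "linear": [-20, -38, -65], "rot": [0, 0, 0]}
    - {"grip": 0.5, "linear": [-141, -263, -65], "rot": [0, 0, 0]}
    - {"grip": 0.5, "linear": [-141, -263, -65], "rot": [0, 0, 0]}
    - {"grip": 0.5, "linear": [-141, -263, -65], "rot": [0, 0, 0]}
    - {"grip": 0.5, "linear": [-141, -263, -65], "rot": [0, 0, 0]}
    - {"grip": 0.5, "linear": [-141, -263, -65], "rot": [0, 0, 0]}
    - {"grip": 0.5, "linear": [-141, -263, -65], "rot": [0, 0, 0]}
    - {"grip": 0.5, "linear": [-141, -263, -65], "rot": [0, 0, 0]}

```text
clock: 6.4
position: [588.8, 268.7, 155.2]
ee_rot: [0.985, -0.172, -0.001, 0.0]
contact_force: [0.8, 0.8, -0.8]
gripper_width: 59.2
grasp_force: 69.2
```

Run:
```python
from h import *
s=arm.read_state();print(s['position'],s['gripper_width'],s['contact_force'])
p,s=shot('wrist');save(p,'pics/w2.png')
go([590,270,27],-0.345,s)
```

```text
[588.83839763 268.72601961 155.16220112] 59.232061783457716 [ 0.84764694  0.79449906 -0.82905131]
pos [588.8 268.7 155.2] h -0.347 lin [  0.8  -1.7 128.2] rot [ 0.001  0.001 -0.002]
```

View pics/w2.png

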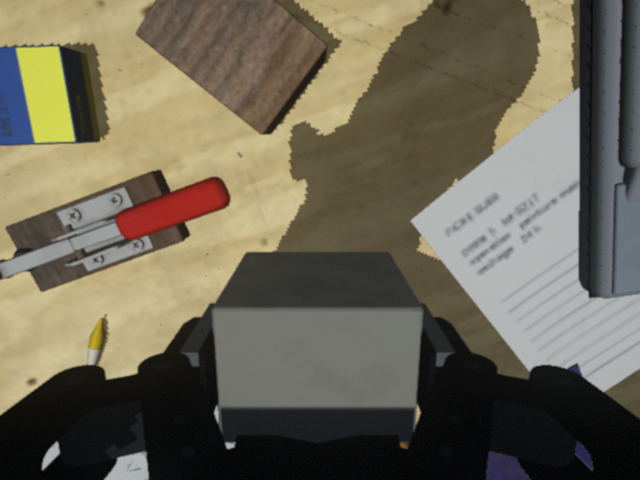

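Request:
arm_command:
  rows:
    - {"grip": 0.5, "linear": [0, 27, 0], "rot": [0, 0, 0]}
    - {"grip": 0.5, "linear": [0, 27, 60], "rot": [0, 0, 0]}
    - {"grip": 0.5, "linear": [0, 27, 110], "rot": [0, 0, 0]}
    - {"grip": 0.5, "linear": [0, 27, 120], "rot": [0, 0, 0]}
    - {"grip": 0.5, "linear": [0, 27, 124], "rot": [0, 0, 0]}
    - {"grip": 0.5, "linear": [0, 27, 126], "rot": [0, 0, 0]}
    - {"grip": 0.5, "linear": [0, 27, 127], "rot": [0, 0, 0]}

```text
clock: 7.32
position: [580.8, 245.5, 30.4]
ee_rot: [0.985, -0.171, 0.001, -0.001]
contact_force: [-0.5, -0.7, -1.5]
gripper_width: 59.0
grasp_force: 69.1
```

Request:
arm_command:
  rows:
    - {"grip": 0.5, "linear": [0, 0, 1], "rot": [0, 0, 0]}
    - {"grip": 0.5, "linear": [0, 0, 2], "rot": [0, 0, 0]}
    - {"grip": 0.5, "linear": [0, 0, 2], "rot": [0, 0, 0]}

```text
clock: 7.7
position: [580.2, 245.2, 28.1]
ee_rot: [0.985, -0.171, 0.001, -0.0]
contact_force: [-2.7, -0.7, 5.3]
gripper_width: 58.6
grasp_force: 69.9
```

Request:
arm_command:
  rows:
    - {"grip": 0.65, "linear": [0, 0, 0.5], "rot": [0, 0, 0]}
    - {"grip": 1, "linear": [0, 0, 0.5], "rot": [0, 0, 0]}
    - {"grip": 1, "linear": [0, 0, 0.5], "rot": [0, 0, 0]}
    - {"grip": 1, "linear": [0, 0, 0.5], "rot": [0, 0, 0]}
    - {"grip": 1, "linear": [0, 0, 0.5], "rot": [0, 0, 0]}
    - {"grip": 1, "linear": [0, 0, -40], "rot": [0, 0, 0]}
    - {"grip": 1, "linear": [0, 0, -90], "rot": [0, 0, 0]}
    - {"grip": 0, "linear": [0, 0, -150], "rot": [0, 0, 0]}
    - {"grip": 0, "linear": [0, 0, -150], "rot": [0, 0, 0]}

```text
clock: 8.82
position: [582.7, 246.5, 183.0]
ee_rot: [0.985, -0.171, 0.005, -0.004]
contact_force: [-0.5, 0.5, -0.8]
gripper_width: 51.8
grasp_force: 0.0
```

Run:
```python
from h import *
p,s=shot('wrist');save(p,'pics/w3.png')
print([(round(q['score'],2),np.round(at(p,q['pixel'],0,s)[:2],1).tolist()) for q in models.tip_of(p,'carton')[:3]])
p2,_=shot('scene');print([(round(q['score'],2),np.round(at(p2,q['pixel'],0,s)[:2],1).tolist()) for q in models.tip_of(p2,'carton')[:3]])
go([520.5,59.5,100],-0.19,s)
```

```text
[(0.88, [575.5, 247.7])]
[(0.73, [523.8, -17.5]), (0.59, [565.7, 238.0]), (0.41, [693.4, -279.1])]
pos [582.7 246.5 183. ] h -0.344 lin [  3.8 197.9  81.2] rot [-0.009 -0.009 -0.154]
```

View pics/w3.png

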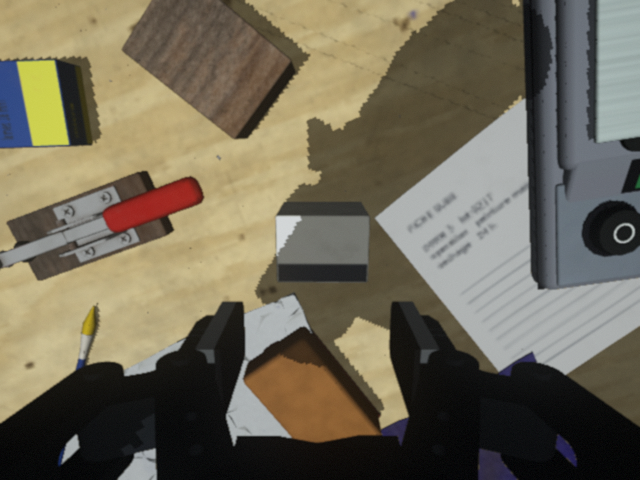

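The carton stands upright on the bench at about (578,246). Next is the zero key, with the fingers shut.

Request:
arm_command:
  rows:
    - {"grip": 0, "linear": [4, 198, 0], "rot": [-0.009, -0.009, -0.154]}
    - {"grip": 0, "linear": [4, 198, 0], "rot": [-0.009, -0.009, -0.154]}
    - {"grip": 0, "linear": [4, 198, 0], "rot": [-0.009, -0.009, -0.154]}
    - {"grip": 0, "linear": [4, 198, 0], "rot": [-0.009, -0.009, -0.154]}
    - {"grip": 0, "linear": [4, 198, 0], "rot": [-0.009, -0.009, -0.154]}
    - {"grip": 0, "linear": [4, 198, 60], "rot": [-0.009, -0.009, -0.154]}
    - {"grip": 0, "linear": [4, 198, 95], "rot": [-0.009, -0.009, -0.154]}
    - {"grip": 0, "linear": [4, 198, 95], "rot": [-0.009, -0.009, -0.154]}

```text
clock: 10.02
position: [515.2, 57.6, 78.5]
ee_rot: [0.995, -0.095, -0.008, 0.005]
contact_force: [0.3, -0.6, 0.9]
gripper_width: 0.1
grasp_force: 0.0
```

Run:
```python
from h import *
p,s=shot('wrist');save(p,'pics/w4.png')
print([(k,round(q['score'],2),np.round(at(p,q['pixel'],54.5,s)[:2],1).tolist()) for k in ['zero_key_top','span_key_top','power_key_top'] for q in models.tip_of(p,k)[:2]])
p2,_=shot('top');print([(k,round(q['score'],2),np.round(at(p2,q['pixel'],54.5,s)[:2],1).tolist()) for k in ['zero_key_top','span_key_top','power_key_top'] for q in models.tip_of(p2,k)[:1]])
go([521,59.5,60],-0.19,s);print(s['gripper_width'])
```

```text
[('zero_key_top', 0.86, [521.9, 59.6]), ('span_key_top', 0.61, [499.3, -60.8]), ('power_key_top', 0.92, [509.9, 5.1])]
[('zero_key_top', 0.36, [525.6, 56.8]), ('span_key_top', 0.73, [500.6, -66.6]), ('power_key_top', 0.51, [644.7, -37.9])]
pos [515.2  57.6  78.5] h -0.189 lin [ 5.6 -3.2 18.4] rot [0.012 0.016 0.001]
0.11954144013682809
```

View pics/w4.png

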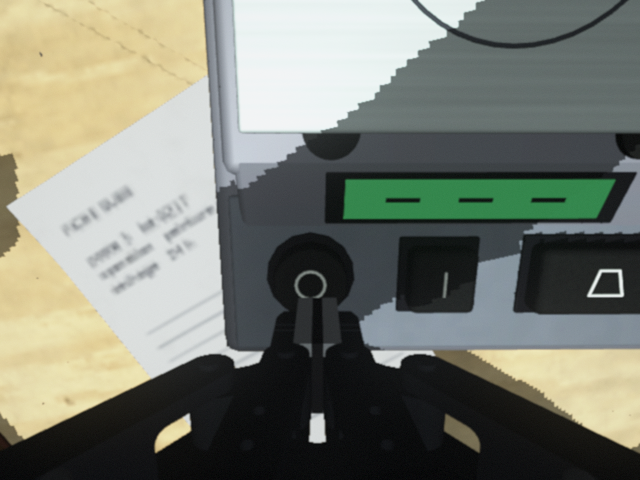

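Request:
arm_command:
  rows:
    - {"grip": 0, "linear": [6, -3, 10], "rot": [0.011, 0.014, 0]}
    - {"grip": 0, "linear": [6, -3, 16], "rot": [0.011, 0.014, 0]}
    - {"grip": 0, "linear": [6, -3, 16], "rot": [0.011, 0.014, 0]}
    - {"grip": 0, "linear": [6, -3, 16], "rot": [0.011, 0.014, 0]}

```text
clock: 10.92
position: [523.0, 58.9, 65.8]
ee_rot: [0.995, -0.095, 0.002, -0.001]
contact_force: [-0.4, -0.8, 0.3]
gripper_width: -0.2
grasp_force: 0.0
```

Run:
```python
from h import *
go([521.5,59.5,55],-0.19);print(arm.read_state()['contact_force'])
```

```text
pos [523.   58.9  65.8] h -0.191 lin [-1.7 -0.3 10.8] rot [-0.003 -0.005 -0.001]
[-0.39280811 -0.78287871  0.34938136]
```

Request:
arm_command:
  rows:
    - {"grip": 0, "linear": [-1, 0, 8], "rot": [0, 0, 0]}
    - {"grip": 0, "linear": [-1, 0, 8], "rot": [0, 0, 0]}
    - {"grip": 0, "linear": [-1, 0, 8], "rot": [0, 0, 0]}

```text
clock: 11.3
position: [522.0, 59.1, 57.4]
ee_rot: [0.995, -0.095, 0.002, -0.001]
contact_force: [-0.3, 0.5, 1.0]
gripper_width: -0.2
grasp_force: 0.0
```

Request:
arm_command:
  rows:
    - {"grip": 0, "linear": [0, 0, 2], "rot": [0, 0, 0]}
    - {"grip": 0, "linear": [0, 0, 2], "rot": [0, 0, 0]}

```text
clock: 11.55
position: [521.9, 59.1, 55.4]
ee_rot: [0.995, -0.095, 0.002, -0.001]
contact_force: [0.8, -0.1, -0.1]
gripper_width: -0.2
grasp_force: 0.0
```

Request:
arm_command:
  rows:
    - {"grip": 0, "linear": [0, 0, 1], "rot": [0, 0, 0]}
    - {"grip": 0, "linear": [0, 0, 1], "rot": [0, 0, 0]}

```text
clock: 11.8
position: [522.1, 59.1, 54.6]
ee_rot: [0.995, -0.095, 0.002, -0.001]
contact_force: [-0.6, -0.4, 0.9]
gripper_width: -0.4
grasp_force: 0.5
```

Tracking is crisp. I'll step on down.

Request:
arm_command:
  rows:
    - {"grip": 0, "linear": [0, 0, 1], "rot": [0, 0, 0]}
    - {"grip": 0, "linear": [0, 0, 1], "rot": [0, 0, 0]}

```text
clock: 12.05
position: [522.1, 59.1, 53.9]
ee_rot: [0.995, -0.095, 0.002, -0.001]
contact_force: [-1.3, -0.6, 5.2]
gripper_width: 0.2
grasp_force: 2.2
```

Request:
arm_command:
  rows:
    - {"grip": 0, "linear": [0, 0, 1], "rot": [0, 0, 0]}
    - {"grip": 0, "linear": [0, 0, 1], "rot": [0, 0, 0]}

```text
clock: 12.3
position: [522.1, 59.1, 52.9]
ee_rot: [0.995, -0.095, 0.002, -0.001]
contact_force: [-1.3, 0.0, 5.5]
gripper_width: -0.4
grasp_force: 2.8
```

Request:
arm_command:
  rows:
    - {"grip": 0, "linear": [0, 0, 0.7], "rot": [0, 0, 0]}
    - {"grip": 0, "linear": [0, 0, 0.7], "rot": [0, 0, 0]}

```text
clock: 12.55
position: [522.1, 59.1, 52.2]
ee_rot: [0.995, -0.095, 0.002, -0.001]
contact_force: [-1.5, 0.1, 5.4]
gripper_width: 0.2
grasp_force: 2.7
```

Request:
arm_command:
  rows:
    - {"grip": 0, "linear": [0, 0, 0.7], "rot": [0, 0, 0]}
    - {"grip": 0, "linear": [0, 0, 0.7], "rot": [0, 0, 0]}

```text
clock: 12.8
position: [522.1, 59.1, 51.3]
ee_rot: [0.995, -0.095, 0.002, -0.001]
contact_force: [-1.8, -0.5, 4.4]
gripper_width: -0.2
grasp_force: 2.3
```

Request:
arm_command:
  rows:
    - {"grip": 0, "linear": [0, 0, 0.6], "rot": [0, 0, 0]}
    - {"grip": 0, "linear": [0, 0, 0.6], "rot": [0, 0, 0]}

```text
clock: 13.05
position: [522.1, 59.2, 50.4]
ee_rot: [0.995, -0.095, 0.002, -0.001]
contact_force: [0.2, 0.4, 4.1]
gripper_width: -0.3
grasp_force: 1.8
```

Request:
arm_command:
  rows:
    - {"grip": 0, "linear": [0, 0, -10], "rot": [0, 0, 0]}
    - {"grip": 0, "linear": [0, 0, -60], "rot": [0, 0, 0]}
    - {"grip": 0, "linear": [0, 0, -120], "rot": [0, 0, 0]}
    - {"grip": 1, "linear": [-94, 366, -190], "rot": [0, 0, 0]}
    - {"grip": 1, "linear": [-94, 366, -190], "rot": [0, 0, 0]}
    - {"grip": 1, "linear": [-94, 366, -190], "rot": [0, 0, 0]}
    - {"grip": 1, "linear": [-94, 366, -190], "rot": [0, 0, 0]}
    - {"grip": 1, "linear": [-94, 366, -190], "rot": [0, 0, 0]}
    - {"grip": 1, "linear": [-94, 366, -190], "rot": [0, 0, 0]}
    - {"grip": 1, "linear": [-94, 366, -190], "rot": [0, 0, 0]}

```text
clock: 14.3
position: [357.7, -285.2, 239.8]
ee_rot: [0.995, -0.098, 0.003, -0.001]
contact_force: [0.4, 0.6, -0.3]
gripper_width: 85.6
grasp_force: 0.0
```

Request:
arm_command:
  rows:
    - {"grip": 1, "linear": [0, 0, 0], "rot": [0, 0, 0]}
    - {"grip": 1, "linear": [0, 0, 0], "rot": [0, 0, 0]}

```text
clock: 14.55
position: [359.7, -281.8, 238.7]
ee_rot: [0.996, -0.094, 0.002, -0.001]
contact_force: [-0.2, -1.0, -0.1]
gripper_width: 85.4
grasp_force: 0.0
```

Run:
```python
from h import *
p,s=shot('wrist');save(p,'pics/w5.png');go([394,-288,120],-0.19,s)
for k,z in [('large_weight',14),('large_well',14),('small_weight',14),('weight_block',0)]:
    print(k,[(round(q['score'],2),np.round(q['pixel']).tolist(),np.round(at(p,q['pixel'],z,s)[:2],1).tolist()) for q in models.tip_of(p,k)[:4]])
```

```text
pos [ 359.7 -281.8  238.7] h -0.189 lin [3.450e+01 1.000e-01 1.188e+02] rot [-0.003 -0.004  0.001]
large_weight [(0.97, [201.0, 201.0], [389.3, -183.5]), (0.91, [322.0, 283.0], [295.9, -272.6]), (0.75, [317.0, 161.0], [403.1, -288.8]), (0.67, [454.0, 148.0], [392.6, -403.3])]
large_well []
small_weight [(0.8, [316.0, 55.0], [484.7, -303.1])]
weight_block [(0.73, [318.0, 113.0], [441.9, -296.9])]
```

View pics/w5.png

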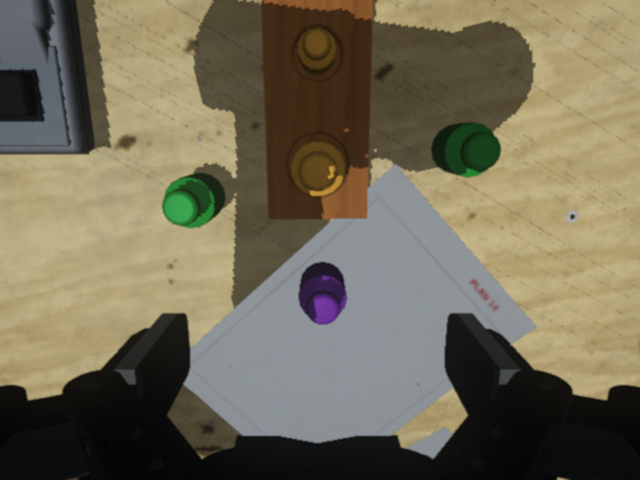

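The brass weight's knob shows at (319,171), with its well rim centred near (318,165).

Run:
```python
from h import *
p,s=shot('wrist')
k=at(p,(319,171),82,s)[:2];w=at(p,(318.5,165),24,s)[:2];print('knob',k,'rim',w)
g=cv2.cvtColor(p['frame'],cv2.COLOR_RGB2GRAY)
print(models.spot_in(p,'small_weight')[:1])
a=[at(p,q,24,s)[:2] for q in [(269,219),(366,218)]];print('block near corners',a)
m=np.mean(a,0);d=a[0]-a[1];d/=np.linalg.norm(d);n=np.array([d[1],-d[0]]);print(n,'well from corners',m+45*n)
go([*k,120],-0.19,s)
```

```text
knob [ 400.80218491 -290.10160815] rim [ 400.91349349 -289.78166397]
[{'rect': [296.8, 27.5, 337.3, 78.0], 'score': 0.57}]
block near corners [array([ 364.37363415, -239.92725187]), array([ 349.77745476, -321.17039412])]
[ 0.98424154 -0.17682928] well from corners [ 401.36641371 -288.50614044]
pos [ 359.9 -282.   238.9] h -0.189 lin [ 41.2   0.6 119.1] rot [-0.003 -0.004  0.001]
```

Request:
arm_command:
  rows:
    - {"grip": 1, "linear": [41, 1, 60], "rot": [-0.002, -0.004, 0]}
    - {"grip": 1, "linear": [41, 1, 115], "rot": [-0.002, -0.004, 0]}
    - {"grip": 1, "linear": [41, 1, 115], "rot": [-0.002, -0.004, 0]}
    - {"grip": 1, "linear": [41, 1, 115], "rot": [-0.002, -0.004, 0]}

```text
clock: 15.4
position: [401.1, -291.9, 126.0]
ee_rot: [0.996, -0.095, 0.001, 0.0]
contact_force: [0.6, 0.4, 0.6]
gripper_width: 85.7
grasp_force: 0.0
```

Run:
```python
from h import *
p,s=shot('wrist');go([401,-289.8,30],-0.185,s)
print([(round(q['score'],2),np.round(at(p,q['pixel'],14,s)[:2],1).tolist()) for q in models.tip_of(p,'large_weight')[:3]])
```

```text
pos [ 401.1 -291.9  126. ] h -0.19 lin [-0.7 -2.1 96. ] rot [ 0.001 -0.002 -0.005]
[(0.89, [402.9, -288.1]), (0.81, [394.9, -402.5]), (0.72, [300.7, -274.6])]
```

Request:
arm_command:
  rows:
    - {"grip": 1, "linear": [0, -2, 0], "rot": [0, 0, 0]}
    - {"grip": 1, "linear": [0, -2, 50], "rot": [0, 0, 0]}
    - {"grip": 1, "linear": [0, -2, 85], "rot": [0, 0, 0]}
    - {"grip": 1, "linear": [0, -2, 95], "rot": [0, 0, 0]}
    - {"grip": 1, "linear": [0, -2, 95], "rot": [0, 0, 0]}
    - {"grip": 1, "linear": [0, -2, 95], "rot": [0, 0, 0]}

```text
clock: 16.25
position: [401.8, -289.8, 30.9]
ee_rot: [0.995, -0.095, 0.002, 0.0]
contact_force: [0.5, 0.1, 0.4]
gripper_width: 85.2
grasp_force: 0.0
```

Request:
arm_command:
  rows:
    - {"grip": 0.3, "linear": [0, 0, 0], "rot": [0, 0, 0]}
    - {"grip": 0.3, "linear": [0, 0, 0], "rot": [0, 0, 0]}
    - {"grip": 0.3, "linear": [0, 0, 0], "rot": [0, 0, 0]}
    - {"grip": 0.3, "linear": [0, 0, 0], "rot": [0, 0, 0]}
    - {"grip": 0.3, "linear": [0, 0, 0], "rot": [0, 0, 0]}

```text
clock: 16.88
position: [400.9, -289.5, 30.1]
ee_rot: [0.995, -0.095, 0.001, -0.0]
contact_force: [-0.9, 0.4, 6.6]
gripper_width: 39.6
grasp_force: 61.2
```

Request:
arm_command:
  rows:
    - {"grip": 0.3, "linear": [0, 0, -20], "rot": [0, 0, 0]}
    - {"grip": 0.3, "linear": [0, 0, -60], "rot": [0, 0, 0]}
    - {"grip": 0.3, "linear": [0, 0, -110], "rot": [0, 0, 0]}
    - {"grip": 0.3, "linear": [20, -30, -110], "rot": [0, 0, 0]}
    - {"grip": 0.3, "linear": [50, -78, -110], "rot": [0, 0, 0]}
    - {"grip": 0.3, "linear": [82, -127, -110], "rot": [0, 0, 0]}
    - {"grip": 0.3, "linear": [114, -177, -110], "rot": [0, 0, 0]}
    - {"grip": 0.3, "linear": [146, -227, -110], "rot": [0, 0, 0]}
    - {"grip": 0.3, "linear": [176, -272, -110], "rot": [0, 0, 0]}
    - {"grip": 0.3, "linear": [192, -298, -110], "rot": [0, 0, 0]}

```text
clock: 18.12
position: [645.7, -30.8, 137.0]
ee_rot: [0.996, -0.095, -0.002, -0.0]
contact_force: [-0.2, -0.3, -5.3]
gripper_width: 40.0
grasp_force: 62.1
```

Request:
arm_command:
  rows:
    - {"grip": 0.3, "linear": [0, 0, 0], "rot": [0, 0, 0]}
    - {"grip": 0.3, "linear": [0, 0, 0], "rot": [0, 0, 0]}
    - {"grip": 0.3, "linear": [0, 0, 0], "rot": [0, 0, 0]}

```text
clock: 18.5
position: [644.3, -34.1, 139.0]
ee_rot: [0.995, -0.096, -0.001, -0.0]
contact_force: [-1.0, 0.5, -4.2]
gripper_width: 40.5
grasp_force: 62.2
```

Run:
```python
from h import *
p,s=shot('wrist');save(p,'pics/w6.png');go([646,-34,86],-0.19,s);print(s['contact_force'],s['gripper_width'])
for k in ['pan_center','zero_key_top','span_key_top']:print(k,[(round(q['score'],2),np.round(q['pixel']).tolist(),np.round(at(p,q['pixel'],Z[k],s)[:2],1).tolist()) for q in models.tip_of(p,k)[:3]])
```

```text
pos [644.3 -34.1 139. ] h -0.192 lin [ 1.8 -0.4 53. ] rot [-0.     0.001 -0.002]
[-1.04060035  0.48722698 -4.18654108] 40.50521619592869
pan_center [(0.96, [315.0, 260.0], [646.6, -32.9])]
zero_key_top []
span_key_top []
```

View pics/w6.png

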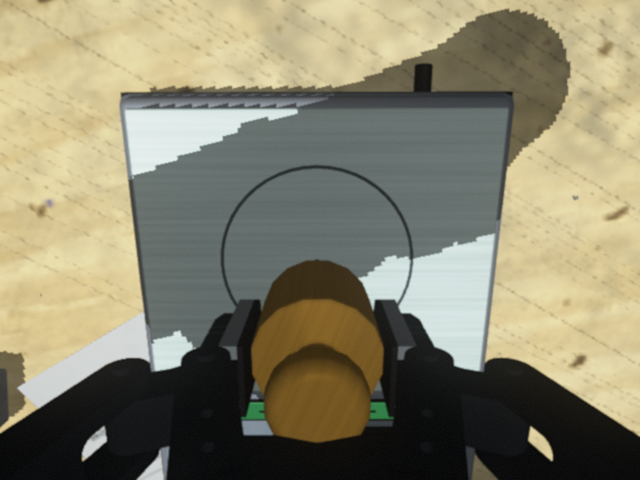

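Request:
arm_command:
  rows:
    - {"grip": 0.3, "linear": [2, 0, 20], "rot": [0, 0, 0]}
    - {"grip": 0.3, "linear": [2, 0, 40], "rot": [0, 0, 0]}
    - {"grip": 0.3, "linear": [2, 0, 50], "rot": [0, 0, 0]}
    - {"grip": 0.3, "linear": [2, 0, 52], "rot": [0, 0, 0]}
    - {"grip": 0.3, "linear": [2, 0, 53], "rot": [0, 0, 0]}
    - {"grip": 0.3, "linear": [2, 0, 53], "rot": [0, 0, 0]}

```text
clock: 19.45
position: [647.9, -33.5, 87.4]
ee_rot: [0.995, -0.095, 0.001, -0.0]
contact_force: [-0.1, -0.2, -4.2]
gripper_width: 40.1
grasp_force: 62.1
```

Request:
arm_command:
  rows:
    - {"grip": 0.3, "linear": [0, 0, 1], "rot": [0, 0, 0]}
    - {"grip": 0.3, "linear": [0, 0, 2], "rot": [0, 0, 0]}
    - {"grip": 0.3, "linear": [0, 0, 2], "rot": [0, 0, 0]}

```text
clock: 19.82
position: [647.3, -33.6, 84.5]
ee_rot: [0.995, -0.095, 0.0, -0.0]
contact_force: [0.1, -0.9, -5.3]
gripper_width: 40.2
grasp_force: 62.1
```

Request:
arm_command:
  rows:
    - {"grip": 0.3, "linear": [0, 0, 1], "rot": [0, 0, 0]}
    - {"grip": 0.3, "linear": [0, 0, 2], "rot": [0, 0, 0]}
    - {"grip": 0.3, "linear": [0, 0, 2], "rot": [0, 0, 0]}

```text
clock: 20.2
position: [647.3, -33.5, 82.4]
ee_rot: [0.995, -0.095, 0.0, -0.0]
contact_force: [0.4, 0.5, -4.8]
gripper_width: 40.0
grasp_force: 62.1
```

Request:
arm_command:
  rows:
    - {"grip": 0.3, "linear": [0, 0, 1], "rot": [0, 0, 0]}
    - {"grip": 0.3, "linear": [0, 0, 1], "rot": [0, 0, 0]}

```text
clock: 20.45
position: [647.5, -33.5, 81.8]
ee_rot: [0.995, -0.095, 0.0, -0.0]
contact_force: [-0.5, 0.2, -3.8]
gripper_width: 40.2
grasp_force: 62.2
```

Request:
arm_command:
  rows:
    - {"grip": 0.3, "linear": [0, 0, 1], "rot": [0, 0, 0]}
    - {"grip": 0.3, "linear": [0, 0, 1], "rot": [0, 0, 0]}

```text
clock: 20.7
position: [647.5, -33.5, 81.0]
ee_rot: [0.995, -0.095, 0.0, -0.0]
contact_force: [-0.4, -0.6, -1.0]
gripper_width: 39.9
grasp_force: 62.4
```

Request:
arm_command:
  rows:
    - {"grip": 0.3, "linear": [0, 0, 0.5], "rot": [0, 0, 0]}
    - {"grip": 0.3, "linear": [0, 0, 0.5], "rot": [0, 0, 0]}

```text
clock: 20.95
position: [647.6, -33.5, 80.5]
ee_rot: [0.995, -0.095, 0.0, -0.0]
contact_force: [-1.7, 0.7, 0.4]
gripper_width: 40.2
grasp_force: 62.5
```

Request:
arm_command:
  rows:
    - {"grip": 0.6, "linear": [0, 0, 0], "rot": [0, 0, 0]}
    - {"grip": 1, "linear": [0, 0, 0], "rot": [0, 0, 0]}
    - {"grip": 1, "linear": [0, 0, 0], "rot": [0, 0, 0]}
    - {"grip": 1, "linear": [0, 0, 0], "rot": [0, 0, 0]}
    - {"grip": 1, "linear": [0, 0, 0], "rot": [0, 0, 0]}
    - {"grip": 1, "linear": [0, 0, -30], "rot": [0, 0, 0]}
    - {"grip": 1, "linear": [0, 0, -80], "rot": [0, 0, 0]}
    - {"grip": 1, "linear": [-20, 0, -120], "rot": [0, 0, 0]}
    - {"grip": 1, "linear": [-70, 0, -120], "rot": [0, 0, 0]}
    - {"grip": 1, "linear": [-70, 0, -120], "rot": [0, 0, 0]}

```text
clock: 22.2
position: [575.2, -20.2, 200.5]
ee_rot: [0.995, -0.095, -0.001, -0.001]
contact_force: [1.6, 0.6, -0.7]
gripper_width: 85.4
grasp_force: 0.0
```

Request:
arm_command:
  rows:
    - {"grip": 0, "linear": [0, 0, 0], "rot": [0, 0, 0]}
    - {"grip": 0, "linear": [0, 0, 0], "rot": [0, 0, 0]}

```text
clock: 22.45
position: [579.6, -20.4, 199.8]
ee_rot: [0.995, -0.095, 0.0, -0.0]
contact_force: [-0.4, 0.1, -0.2]
gripper_width: 51.5
grasp_force: 0.0
```

Run:
```python
from h import *
p,s=shot('wrist');save(p,'pics/w7.png');go([499.5,-61.8,80],-0.19,s)
for k in ['pan_center','zero_key_top','span_key_top','large_weight']:print(k,[(round(q['score'],2),np.round(q['pixel']).tolist(),np.round(at(p,q['pixel'],64.4 if k=='large_weight' else Z[k],s)[:2],1).tolist()) for q in models.tip_of(p,k)[:3]])
```

```text
pos [579.6 -20.4 199.8] h -0.191 lin [-70.8  56.  119.7] rot [-0.001 -0.001 -0.001]
pan_center []
zero_key_top [(0.4, [319.0, 191.0], [607.7, -26.2])]
span_key_top [(0.78, [393.0, 328.0], [498.5, -60.5])]
large_weight [(0.94, [316.0, 129.0], [647.7, -32.1])]
```

View pics/w7.png

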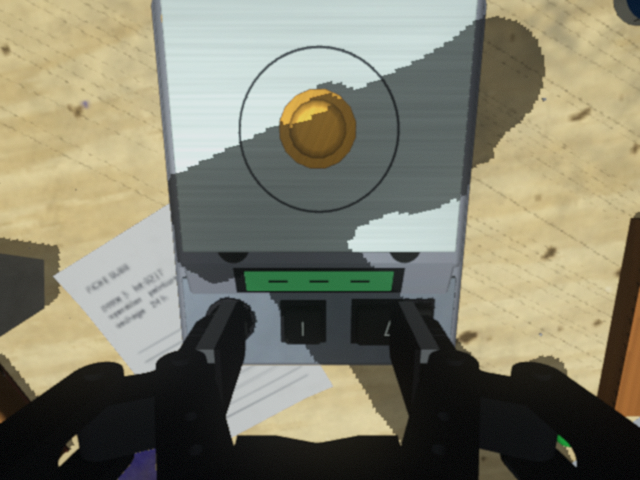

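The weight stands in the ring, centred at (318,128). Next is the span key.

Request:
arm_command:
  rows:
    - {"grip": 0, "linear": [-71, 56, 0], "rot": [0, 0, 0]}
    - {"grip": 0, "linear": [-71, 56, 0], "rot": [0, 0, 0]}
    - {"grip": 0, "linear": [-71, 56, 50], "rot": [0, 0, 0]}
    - {"grip": 0, "linear": [-71, 56, 100], "rot": [0, 0, 0]}
    - {"grip": 0, "linear": [-71, 56, 132], "rot": [0, 0, 0]}
    - {"grip": 0, "linear": [-71, 56, 132], "rot": [0, 0, 0]}
    - {"grip": 0, "linear": [-71, 56, 132], "rot": [0, 0, 0]}
    - {"grip": 0, "linear": [-71, 56, 132], "rot": [0, 0, 0]}

```text
clock: 23.7
position: [499.7, -61.6, 69.6]
ee_rot: [0.995, -0.095, 0.002, -0.001]
contact_force: [-0.2, -0.5, 0.5]
gripper_width: 0.1
grasp_force: 0.0
```

Run:
```python
from h import *
p,s=shot('wrist');go([499.5,-61.5,55.5],-0.19,s);print(s['gripper_width'])
for k in ['power_key_top','span_key_top']:print(k,[(round(q['score'],2),np.round(q['pixel']).tolist(),np.round(at(p,q['pixel'],Z[k],s)[:2],1).tolist()) for q in models.tip_of(p,k)[:3]])
```

```text
pos [499.7 -61.6  69.6] h -0.191 lin [-0.3  0.  14.1] rot [-0.002 -0.004 -0.001]
0.07892589370764364
power_key_top [(0.55, [152.0, 313.0], [509.9, 4.0])]
span_key_top []
```

Request:
arm_command:
  rows:
    - {"grip": 0, "linear": [0, 0, 10], "rot": [0, 0, 0]}
    - {"grip": 0, "linear": [0, 0, 13], "rot": [0, 0, 0]}
    - {"grip": 0, "linear": [0, 0, 13], "rot": [0, 0, 0]}
    - {"grip": 0, "linear": [0, 0, 13], "rot": [0, 0, 0]}

```text
clock: 24.35
position: [498.5, -61.7, 54.9]
ee_rot: [0.995, -0.095, 0.0, -0.0]
contact_force: [-0.3, -0.1, 0.0]
gripper_width: -0.1
grasp_force: 0.0
```

Request:
arm_command:
  rows:
    - {"grip": 0, "linear": [0, 0, 1], "rot": [0, 0, 0]}
    - {"grip": 0, "linear": [0, 0, 2], "rot": [0, 0, 0]}
    - {"grip": 0, "linear": [0, 0, 2], "rot": [0, 0, 0]}

```text
clock: 24.72
position: [498.6, -61.7, 53.4]
ee_rot: [0.995, -0.095, 0.001, -0.0]
contact_force: [-1.6, 0.8, 4.7]
gripper_width: -0.2
grasp_force: 2.6
```

Request:
arm_command:
  rows:
    - {"grip": 0, "linear": [0, 0, 1], "rot": [0, 0, 0]}
    - {"grip": 0, "linear": [0, 0, 1], "rot": [0, 0, 0]}

```text
clock: 24.98
position: [498.7, -61.7, 52.5]
ee_rot: [0.995, -0.095, 0.001, -0.0]
contact_force: [-0.6, -0.5, 5.8]
gripper_width: -0.1
grasp_force: 2.8
```

Request:
arm_command:
  rows:
    - {"grip": 0, "linear": [0, 0, 0.8], "rot": [0, 0, 0]}
    - {"grip": 0, "linear": [0, 0, 0.8], "rot": [0, 0, 0]}

```text
clock: 25.22
position: [498.6, -61.7, 51.6]
ee_rot: [0.995, -0.095, 0.001, -0.0]
contact_force: [-0.1, 0.4, 5.5]
gripper_width: -0.2
grasp_force: 2.4
```

Request:
arm_command:
  rows:
    - {"grip": 0, "linear": [0, 0, 0.7], "rot": [0, 0, 0]}
    - {"grip": 0, "linear": [0, 0, 0.7], "rot": [0, 0, 0]}

```text
clock: 25.48
position: [498.6, -61.8, 50.5]
ee_rot: [0.995, -0.095, 0.0, -0.0]
contact_force: [-0.1, 0.2, 4.0]
gripper_width: 0.1
grasp_force: 1.8
```

Request:
arm_command:
  rows:
    - {"grip": 0, "linear": [0, 0, -10], "rot": [0, 0, 0]}
    - {"grip": 0, "linear": [0, 0, -60], "rot": [0, 0, 0]}
    - {"grip": 1, "linear": [0, 0, -120], "rot": [0, 0, 0]}
    - {"grip": 1, "linear": [20, -8, -150], "rot": [0, 0, 0]}
    - {"grip": 1, "linear": [70, -28, -150], "rot": [0, 0, 0]}
    - {"grip": 1, "linear": [120, -48, -150], "rot": [0, 0, 0]}
    - {"grip": 1, "linear": [141, -56, -140], "rot": [0, 0, 0]}
    - {"grip": 1, "linear": [141, -56, -120], "rot": [0, 0, 0]}
    - {"grip": 1, "linear": [141, -56, -120], "rot": [0, 0, 0]}
    - {"grip": 1, "linear": [141, -56, -120], "rot": [0, 0, 0]}

```text
clock: 26.72
position: [647.4, -33.7, 171.3]
ee_rot: [0.995, -0.095, 0.0, -0.0]
contact_force: [0.2, 0.2, 0.3]
gripper_width: 85.4
grasp_force: 0.0
```

Run:
```python
from h import *
p,s=shot('wrist');go([647.5,-33.5,80.5],-0.19,s);print(s['gripper_width'])
print([(round(q['score'],2),np.round(at(p,q['pixel'],64.4,s)[:2],1).tolist()) for q in models.tip_of(p,'large_weight')[:3]])
```

```text
pos [647.4 -33.7 171.3] h -0.191 lin [-0.  -0.2 90.8] rot [-0.001 -0.001 -0.001]
85.3507477933834
[(0.98, [649.2, -34.0]), (0.35, [528.7, 54.7])]
```

Request:
arm_command:
  rows:
    - {"grip": 1, "linear": [0, 0, 40], "rot": [0, 0, 0]}
    - {"grip": 1, "linear": [0, 0, 75], "rot": [0, 0, 0]}
    - {"grip": 1, "linear": [0, 0, 89], "rot": [0, 0, 0]}
    - {"grip": 1, "linear": [0, 0, 89], "rot": [0, 0, 0]}
    - {"grip": 1, "linear": [0, 0, 89], "rot": [0, 0, 0]}
    - {"grip": 0.3, "linear": [0, 0, 89], "rot": [0, 0, 0]}
    - {"grip": 0.3, "linear": [0, 0, 89], "rot": [0, 0, 0]}
    - {"grip": 0.3, "linear": [0, 0, 88.5], "rot": [0, 0, 0]}
    - {"grip": 0.3, "linear": [0, 0, 88], "rot": [0, 0, 0]}
    - {"grip": 0.3, "linear": [0, 0, 88], "rot": [0, 0, 0]}

```text
clock: 28.08
position: [647.6, -33.5, 82.7]
ee_rot: [0.995, -0.095, 0.0, -0.0]
contact_force: [0.5, 0.2, 0.5]
gripper_width: 40.1
grasp_force: 63.0
```

Request:
arm_command:
  rows:
    - {"grip": 0.3, "linear": [0, 0, -20], "rot": [0, 0, 0]}
    - {"grip": 0.3, "linear": [0, 0, -60], "rot": [0, 0, 0]}
    - {"grip": 0.3, "linear": [-20, 30, -60], "rot": [0, 0, 0]}
    - {"grip": 0.3, "linear": [-50, 78, -60], "rot": [0, 0, 0]}
    - {"grip": 0.3, "linear": [-82, 127, -60], "rot": [0, 0, 0]}
    - {"grip": 0.3, "linear": [-114, 177, -60], "rot": [0, 0, 0]}
    - {"grip": 0.3, "linear": [-146, 227, -60], "rot": [0, 0, 0]}
    - {"grip": 0.3, "linear": [-178, 275, -60], "rot": [0, 0, 0]}
    - {"grip": 0.3, "linear": [-193.5, 298.3, -60], "rot": [0, 0, 0]}
    - {"grip": 0.3, "linear": [-193.5, 298.3, -60], "rot": [0, 0, 0]}

```text
clock: 29.32
position: [398.0, -290.2, 141.0]
ee_rot: [0.995, -0.097, -0.001, -0.001]
contact_force: [-0.5, 0.2, -4.8]
gripper_width: 39.9
grasp_force: 62.5
```

Request:
arm_command:
  rows:
    - {"grip": 0.3, "linear": [0, 0, 0], "rot": [0, 0, 0]}
    - {"grip": 0.3, "linear": [0, 0, 0], "rot": [0, 0, 0]}
    - {"grip": 0.3, "linear": [0, 0, 0], "rot": [0, 0, 0]}

```text
clock: 29.7
position: [401.4, -289.1, 142.1]
ee_rot: [0.996, -0.095, 0.0, -0.0]
contact_force: [0.1, 0.2, -4.7]
gripper_width: 40.4
grasp_force: 62.5
```

Run:
```python
from h import *
p,s=shot('wrist');save(p,'pics/w8.png');go([401,-289.6,32.5],-0.19,s);print(s['contact_force'],s['gripper_width'])
for k,z in [('large_weight',125),('large_well',14),('small_weight',14)]:
    print(k,[(round(q['score'],2),np.round(q['pixel']).tolist(),np.round(at(p,q['pixel'],z,s)[:2],1).tolist()) for q in models.tip_of(p,k)[:4]])
```

```text
pos [ 401.4 -289.1  142.1] h -0.189 lin [ -0.3   0.6 109.6] rot [-0.001 -0.     0.001]
[ 0.13588527  0.20121407 -4.67158155] 40.413200692743175
large_weight [(0.94, [494.0, 215.0], [425.1, -361.1]), (0.81, [170.0, 274.0], [425.5, -234.2]), (0.58, [316.0, 304.0], [402.3, -288.1])]
large_well [(0.68, [319.0, 238.0], [402.0, -290.0]), (0.64, [316.0, 304.0], [356.9, -279.0])]
small_weight [(0.86, [315.0, 98.0], [486.7, -303.5])]
```

View pics/w8.png

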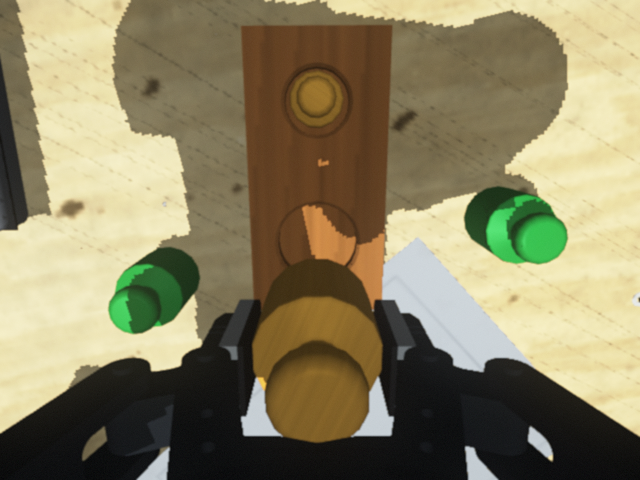

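Request:
arm_command:
  rows:
    - {"grip": 0.3, "linear": [-0.3, 0.5, 40], "rot": [0, 0, 0]}
    - {"grip": 0.3, "linear": [-0.3, 0.5, 80], "rot": [0, 0, 0]}
    - {"grip": 0.3, "linear": [-0.3, 0.5, 92], "rot": [0, 0, 0]}
    - {"grip": 0.3, "linear": [-0.3, 0.5, 92], "rot": [0, 0, 0]}
    - {"grip": 0.3, "linear": [-0.3, 0.5, 92], "rot": [0, 0, 0]}

```text
clock: 30.52
position: [402.0, -290.7, 51.8]
ee_rot: [0.995, -0.095, 0.002, 0.0]
contact_force: [-0.3, -0.2, -4.5]
gripper_width: 39.9
grasp_force: 62.5
```

Request:
arm_command:
  rows:
    - {"grip": 0.3, "linear": [0, 0, 3], "rot": [0, 0, 0]}
    - {"grip": 0.3, "linear": [0, 0, 5], "rot": [0, 0, 0]}
    - {"grip": 0.3, "linear": [0, 0, 7], "rot": [0, 0, 0]}
    - {"grip": 0.3, "linear": [0, 0, 7], "rot": [0, 0, 0]}

```text
clock: 31.02
position: [400.4, -290.1, 43.1]
ee_rot: [0.995, -0.095, 0.0, -0.0]
contact_force: [0.1, -0.2, -5.0]
gripper_width: 40.1
grasp_force: 62.5
```

Within 1 mm of the grasp pose, and the foot is at the rim. I'll go down into the well.

Request:
arm_command:
  rows:
    - {"grip": 0.3, "linear": [0.5, -0.5, 2], "rot": [0, 0, 0]}
    - {"grip": 0.3, "linear": [0.5, -0.5, 4], "rot": [0, 0, 0]}
    - {"grip": 0.3, "linear": [0.5, -0.5, 6], "rot": [0, 0, 0]}
    - {"grip": 0.3, "linear": [0.5, -0.5, 8], "rot": [0, 0, 0]}
    - {"grip": 0.3, "linear": [0.5, -0.5, 8], "rot": [0, 0, 0]}

```text
clock: 31.65
position: [400.9, -289.7, 35.1]
ee_rot: [0.995, -0.095, -0.0, -0.0]
contact_force: [-1.4, 0.4, -5.2]
gripper_width: 39.7
grasp_force: 62.5
```

Request:
arm_command:
  rows:
    - {"grip": 0.3, "linear": [0, 0, 1], "rot": [0, 0, 0]}
    - {"grip": 0.3, "linear": [0, 0, 2], "rot": [0, 0, 0]}
    - {"grip": 0.3, "linear": [0, 0, 2], "rot": [0, 0, 0]}

```text
clock: 32.02
position: [401.0, -289.7, 33.2]
ee_rot: [0.995, -0.095, 0.0, -0.0]
contact_force: [0.1, 0.1, -4.8]
gripper_width: 39.9
grasp_force: 62.5
```

Request:
arm_command:
  rows:
    - {"grip": 0.3, "linear": [0, 0, 0.7], "rot": [0, 0, 0]}
    - {"grip": 0.3, "linear": [0, 0, 0.7], "rot": [0, 0, 0]}

```text
clock: 32.28
position: [401.0, -289.7, 32.5]
ee_rot: [0.995, -0.095, 0.0, -0.0]
contact_force: [0.0, 0.3, -4.8]
gripper_width: 40.0
grasp_force: 62.5
```

Request:
arm_command:
  rows:
    - {"grip": 0.3, "linear": [0, 0, 0.5], "rot": [0, 0, 0]}
    - {"grip": 0.3, "linear": [0, 0, 0.5], "rot": [0, 0, 0]}

```text
clock: 32.52
position: [401.1, -289.8, 32.3]
ee_rot: [0.995, -0.095, 0.0, -0.0]
contact_force: [-0.7, 1.0, -1.7]
gripper_width: 39.9
grasp_force: 62.9
```

Touchdown at the expected height. Release and lift.

Request:
arm_command:
  rows:
    - {"grip": 0.6, "linear": [0, 0, 0.3], "rot": [0, 0, 0]}
    - {"grip": 1, "linear": [0, 0, 0.3], "rot": [0, 0, 0]}
    - {"grip": 1, "linear": [0, 0, 0.3], "rot": [0, 0, 0]}
    - {"grip": 1, "linear": [0, 0, 0.3], "rot": [0, 0, 0]}
    - {"grip": 1, "linear": [0, 0, 0.3], "rot": [0, 0, 0]}
    - {"grip": 1, "linear": [0, 0, -40], "rot": [0, 0, 0]}
    - {"grip": 1, "linear": [0, 0, -90], "rot": [0, 0, 0]}
    - {"grip": 1, "linear": [-40, 0, -140], "rot": [0, 0, 0]}
    - {"grip": 1, "linear": [-40, 0, -180], "rot": [0, 0, 0]}
    - {"grip": 1, "linear": [-40, 0, -180], "rot": [0, 0, 0]}

```text
clock: 33.78
position: [363.3, -283.1, 215.8]
ee_rot: [0.995, -0.095, 0.004, 0.001]
contact_force: [0.6, -1.3, -0.7]
gripper_width: 85.4
grasp_force: 0.0
```

Request:
arm_command:
  rows:
    - {"grip": 1, "linear": [0, 0, 0], "rot": [0, 0, 0]}
    - {"grip": 1, "linear": [0, 0, 0], "rot": [0, 0, 0]}

```text
clock: 34.02
position: [361.1, -281.9, 210.6]
ee_rot: [0.995, -0.095, -0.001, -0.001]
contact_force: [0.2, -1.1, 0.3]
gripper_width: 85.4
grasp_force: 0.0
```

Run:
```python
from h import *
p,s=shot('wrist')
a=p['frame'][60:240,200:440]
b,_=shot('scene');b=b['frame'][170:350,220:460]
save(dict(frame=cv2.resize(np.hstack([a,b]),(800,300))),'pics/w9.png')
print(s['position'],s['contact_force'],[(round(q['score'],2),np.round(at(p,q['pixel'],14,s)[:2],1).tolist()) for q in models.tip_of(p,'large_weight')[:4]])
```

```text
[ 361.07399842 -281.92799674  210.58903105] [ 0.20415477 -1.07684964  0.3376193 ] [(0.84, [296.8, -273.0]), (0.73, [393.9, -402.1]), (0.6, [403.2, -288.8]), (0.56, [393.6, -184.8])]
```

View pics/w9.png

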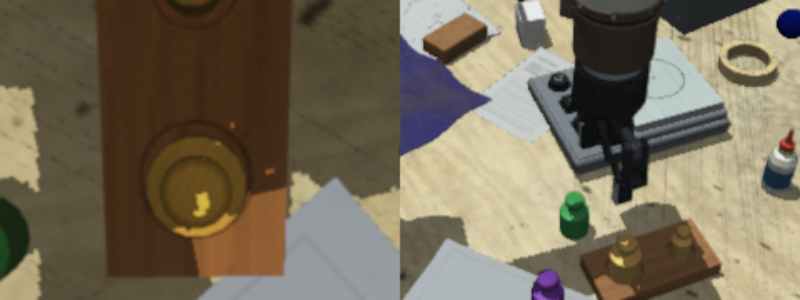

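The large weight sits upright in its well (left panel, about (195,190)), the carton stands on the bench at (530,25) in the right panel, and the pan is empty. Handing in.

```bash
python3 -c "
from bench import job
print(job.job_done())"
```

```text
the job is handed in; nothing more can be done
None
```

I calibrated the scale and handed the job in at about 34 s of the 72 s allowed. Both keys were pressed about 4 mm, past the click and short of the stop. The large weight is back upright in its well and the carton stands on the bench. The hand-in returned no verdict.

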